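# Start the clamp nut on its stud and draw the plate clamp down

## Robot

A 7-joint arm with a two-finger parallel gripper is mounted at the origin on a cart in front of the work surface, level with it; the furniture and walls round the work are solid. World frame = base frame: x ahead of the robot, y to its left, z up, the work surface at z = 0. Lengths are in mm, angles in rad, forces in N, time in s.
With the tool pointing down it reaches from about 400 to 875 mm from the base axis. Payload 4.4 kg.
Tool frame: the origin (TCP) lies at the very end of the fingers, on their centre line; the grasp point (between the pads) lies 19 mm behind it; y points along the fingers, x is the direction in which the jaws open and shut, and the axes are right-handed (so a half turn about y gives the same grasp; the last joint's range is limited). The gripper opens to 85 mm and grips with 20 to 120 N. Pads are 22 mm wide; open, the fingers measure 114 mm over their backs; the gripper's body (76 mm by 85 mm) begins 54 mm behind the grasp point. The pads swing forward as they close: fully open they stand 13 mm farther back than shut.
Start: joints at [1.22, 0.628, 0.038, 1.517, -0.027, 0.996, -0.02], TCP at [182.657, -623.823, 194.213] pointing down, gripper open.
Joint ranges: [-3.06, 3.06], [-0.37, 2.12], [-1.25, 1.32], [0.18, 2.47], [-1.1, 4.24], [0.23, 1.98], [-2.94, 2.94]. Speed limits (rad/s): [2.57, 2.57, 3.14, 3.14, 3.14, 3.14, 3.14].

## Interface

Orientations are given as [roll, pitch, yaw] about the fixed x, y, z axes, in that order (R = Rz(yaw) Ry(pitch) Rx(roll)).
In Python, from cell import readout, eyes, finish_job gives the robot as it stands. The module is installed in compiled form; this text tells all that it offers.
- The arm moves only by the tool apply_moves, never from a script. Its argument "commands" is a list that holds one entry, the list of rows, each a list of 6 numbers: the shift along the tool's x, y, z in units of 0.04 m (1.0 is 0.04 m), then the turn, a rotation vector about the tool's x, y, z in units of 5 degrees (1.0 is 5 degrees). A call has 1 to 8 rows; each row shifts and turns the pose as measured when the row begins, along the tool's axes as they then stand; what a row does not reach is not made up. A row lasts 1/12 s, in which the tool goes at most 41.7 mm and 7.16 degrees, less where a joint would pass 70% of its speed; a pose out of reach is approached as far as the arm can. A call with a number of a shift or a turn outside -1 to 1 is refused whole. A call with a gripper value outside its range is refused whole. "claw" is the finger opening in mm, from 0 to 85.4, set as the call begins (left out, the last holds). The fingers move at their own pace and stop on an object; the grip force is fixed at half the most. Time passes only in rows, so rows that do not move let the fingers close. It gives the time, the measured TCP pose, the force and the opening at its end, in the units of the state.
- readout.read_state(): the state, without advancing time (a new reading comes with each control period).
- eyes.get_image(name): name is "scene" or "top" or "wrist"; returns a dict with "image" (480x640x3 uint8, red, green, blue), "mtx" (3x3 intrinsics, pixels), "k1" (the pictures are not rectified: a ray, as slopes to the right and down, at radius r is drawn at 1 + k1 r^2 times it, then the intrinsics apply), "rvec" (rotation vector, rad) and "tvec" (3), from world to camera coordinates, as OpenCV has them. Camera axes: x right, y down, z forward; pixel columns grow to the right and rows downward; lengths in mm; the calibration is good to about 2 mm. A picture is of the moment at which its call begins. There is no depth.
- finish_job(): hands the job in, once; it reports no verdict.
The state is a dict: "clock": time; "qpos": joint angles; "qd": joint speeds; "tau": joint torques, N m; "eef_pos": TCP position; "tool_rot": TCP orientation; "force": force on the tool from outside, world axes, zero at the start; "torque": the same for the moment, N m; "width": finger opening in mm.
Only numpy, scipy, OpenCV 4.12 (cv2) and the standard library are available. Lean on these libraries where they do the work, as an engineer would, in place of code of your own. Each camera call takes 0.05 s, during which the arm holds its last target. There are 200 camera calls.

## Task

Clamp the well plate: put the loose hex nut upright over the stud, turn it back anticlockwise with light pressure until you feel its thread drop in, then screw it clockwise until it stops and the spring-loaded clamp bar is drawn fully down. Do not press hard on the thread while you search for its start, do not wrench the stud in its rubber bush when the nut comes to a stop, leave the things around undisturbed, and let go of the nut at the end.

Things in the scene. Friction and masses are not known exactly. Their poses are not given: they have to be found in the camera images.
- nut_mid (a point): centre, half-way up, of the loose steel hex nut: 48 mm across flats, 55 over corners, 50 high, 0.2 kg, upright on the worktop, open right through. Its x axis is square to one pair of flats (the others at 60 and 120 degrees). Inside, 10 to 16 mm above its underside, four thread lugs at 90 degrees leave a 29 mm bore. Grip across flats from above, on the upper 40 mm.
- stud_top (a point): centre of the top of the upright steel stud, 84 mm above the worktop. The tip widens from 15 to 26 mm diameter over its upper 17 mm; below, the core is 26 mm and the thread 37 mm in diameter. The thread is right-handed and four-start: the nut enters once every 90 degrees. How the starts are turned about the axis varies and is not given by this frame.
- bar_seat (a point): point on the stud's axis level with the clamp bar's top at rest (38 mm above the worktop). A nut set on at a wrong angle rests on the thread's crown, underside 11 to 15 mm above here; clockwise it soon jams on a shoulder (or, if it rested on that, drops). Back anticlockwise, at most 82 degrees, it drops until its underside is here; a hard stop follows within 8 degrees.
- clamp_bar (a joint): how far the spring-loaded clamp bar is pressed down, m: 0 at rest, about 0.0035 with the nut home (limit 0.005); the spring pushes up 2 N at rest, 7 N when home. From the drop, 60 to 70 degrees clockwise to a hard stop draws nut and bar down 3.5 mm; this takes 0.1 to 0.3 N m and the nut stays where it is left.
- fixture: aluminium base plate 156 x 236 x 10 mm, fixed on the worktop, origin at the centre of its underside, y along it. The stud stands 72 mm from the origin towards its -y end; the other half carries a well plate (top 26 mm above the worktop). Over the stud and the well plate's edge lies the clamp bar, 64 x 127 x 8 mm, its top 38 mm above the worktop.
- stud (a joint): twist of the stud in its rubber bush, rad, anticlockwise positive, 0 unloaded: it gives 0.2 rad per N m. Beyond 0.16 rad (0.8 N m) either way the bush is damaged. The crown of the thread, too, is damaged by more than 45 N of contact force before the nut has dropped in (4 N is enough to search).
- tape_roll: bystander: roll of label tape, 60 mm across, 19 mm high, origin at the centre of its underside
- timer: bystander: white bench timer 66 x 66 x 18 mm, origin at the centre of its underside
- lens_cleaner: bystander: small brown dropper bottle, 30 mm across, 72 mm high, origin at the centre of its underside

How it is judged (in metres and radians):
On the way:
1. the nut has dropped into the thread: it is on the stud and its underside is within about 4 mm of the clamp bar's rest height (z of nut_mid in the frame of fixture below 0.067 m and horizontal distance between nut_mid and stud_top below 0.004 m), for 0.1 s.
At the end, for the whole second after the job is handed in: the nut, let go, at rest and upright on the stud (axis within 4 mm, tilt below 0.1 rad), holds the clamp bar at least 2.6 mm down (value of joint clamp_bar above 0.0026 m and horizontal distance between nut_mid and stud_top below 0.004 m and angle between nut_mid's own z axis and vertical below 0.1 rad and linear speed of nut below 0.01 m/s); the robot touches nothing.
It fails at once if the stud is wrenched more than 0.16 rad (0.8 N m) in its bush (value of joint stud above 0.16 rad or value of joint stud below -0.16 rad).
It fails at once if before the nut has dropped in, it loads the thread with more than 45 N of contact force in all, pressing or jamming (contact force between nut and fixture above 45 N and z of nut_mid in the frame of fixture above 0.068 m).
It fails at once if a bystander is moved more than 20 mm (distance of any of tape_roll, timer, lens_cleaner from where it was at the start of the episode above 0.02 m).
It also fails if it takes over 72 s, if anything falls off the work surface, if the arm or the gripper's body presses on something with over 40 N, if the wrist force passes 120 N, or if a joint passes its speed limit or range.

## Working session

There is one attempt and no reset: what is moved stays moved. The work goes in short steps, Python scripts to look and compute and a tool call to move; the robot and the scene stay as the last step left them, time stands still between calls to the robot, and variables do not carry over. Pictures are saved under pics/ and viewed, about 8 in all and at most 12, crops included, and the job is handed in when it is done.

Besides the shell and the picture viewer there is one more tool, called after "Request:" as name([rows], argument=value, ...), one row to a line, values as JSON. apply_moves: Moves the arm, as the interface text tells. Shifts and turns lie within -1 to 1; 1 stands for 0.04 m of shift or 5 degrees of turn. Its arguments: {"type":"object","properties":{"commands":{"type":"array"},"claw":{"type":"number"}},"required":["commands"]}

```bash
mkdir -p pics
python3 - <<'E'
from cell import readout, eyes
import cv2
print(readout.read_state())
for n in ("scene","top"):
    d=eyes.get_image(n); cv2.imwrite(f"pics/{n}0.png",d["image"][:,:,::-1]); print(n,d["mtx"],d["k1"],d["rvec"],d["tvec"])
E
```

```text
{'clock': 0.0, 'qpos': array([ 1.22019729,  0.62933768,  0.03844503,  1.51837031, -0.02701181,
        0.99628266, -0.01999612]), 'qd': array([-1.81842726e-04,  7.83053142e-05,  3.45103723e-03, -5.78012782e-04,
        1.00172100e-03,  9.40058138e-05,  1.09531328e-03]), 'tau': array([ 9.71547706e-05, -5.63389850e+01,  1.22619320e+00, -1.93437320e+01,
        1.10015788e-02,  1.04778731e-02,  1.80682298e-05]), 'eef_pos': array([ 182.46196872, -623.14606475,  193.29393197]), 'tool_rot': array([-1.57081259,  0.00187993, -1.28600239]), 'force': array([ 0.87759396,  0.20182432, -0.55316156]), 'torque': array([-0.02662529,  0.04958651, -0.04477243]), 'width': 85.56853528609066}
scene [[580.6449429    0.         312.88179689]
 [  0.         580.6449429  239.6941537 ]
 [  0.           0.           1.        ]] 0.011451755445679468 [ 0.86621182 -2.60516277  0.96320447] [365.51274607 400.60829455 893.95625199]
top [[540.12534094   0.         316.96901796]
 [  0.         540.12534094 235.734011  ]
 [  0.           0.           1.        ]] -0.12285978055657469 [ 2.19771264 -2.14036976  0.15271963] [-194.16955779  538.8759652  1156.12161604]
```

View pics/top0.png

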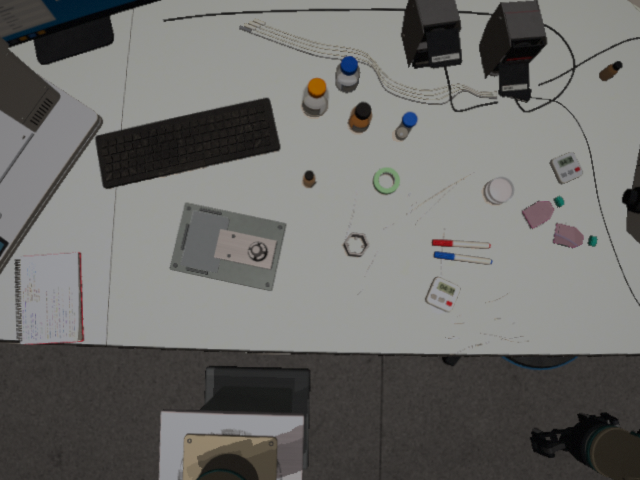

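View pics/scene0.png

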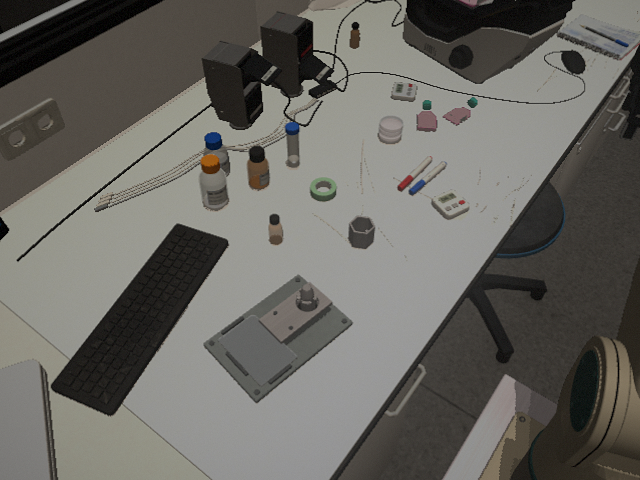

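The top view shows the nut at about (356,244), the stud at (258,250) on the bar, and the nearest bystanders as the tape roll (386,180), timer (443,294) and dropper bottle (309,178). The scene view agrees: nut (361,232), stud (307,290).

```bash
cat > h.py <<'E'
import numpy as np, cv2
from scipy.spatial.transform import Rotation as Ro
from cell import readout, eyes
def ray(d,uv):
    k=d["mtx"]; p=np.array([(uv[0]-k[0,2])/k[0,0],(uv[1]-k[1,2])/k[1,1]])
    s=p.copy()
    for _ in range(20): s=p/(1+d["k1"]*(s@s))
    R=cv2.Rodrigues(np.array(d["rvec"],float))[0]; c=-R.T@np.array(d["tvec"]).ravel()
    return c, R.T@np.array([s[0],s[1],1.])
def onplane(d,uv,z):
    c,r=ray(d,uv); return (c+r*(z-c[2])/r[2])
def proj(d,P):
    R=cv2.Rodrigues(np.array(d["rvec"],float))[0]; q=R@np.array(P,float)+np.array(d["tvec"]).ravel(); s=q[:2]/q[2]
    s=s*(1+d["k1"]*(s@s)); k=d["mtx"]; return np.array([k[0,0]*s[0]+k[0,2],k[1,1]*s[1]+k[1,2]])
def tri(da,ua,db,ub):
    c1,r1=ray(da,ua); c2,r2=ray(db,ub)
    t=np.linalg.lstsq(np.c_[r1,-r2],c2-c1,rcond=None)[0]; a=c1+t[0]*r1; b=c2+t[1]*r2
    return (a+b)/2, np.linalg.norm(a-b)
def state():
    s=readout.read_state(); return s, Ro.from_euler('xyz',s["tool_rot"])
def snap(n,f):
    d=eyes.get_image(n); cv2.imwrite(f"pics/{f}.png",d["image"][:,:,::-1]); return d
E
python3 - <<'E'
from h import *
t=eyes.get_image("top"); s=eyes.get_image("scene"); w=snap("wrist","wrist0")
print("nut top",onplane(t,(356,244),50),onplane(s,(361,222),50))
print("nut tri",tri(t,(356,244),s,(361,232)))
print("stud",onplane(t,(258,248),84),tri(t,(258,248),s,(307,285)))
for n,u in dict(tape=(386,180),timer=(443,294),bottle=(309,178)).items(): print(n,onplane(t,u,15))
for u in [(186,205),(286,220),(272,289),(171,267)]: print(onplane(t,u,10))
st,R=state(); print(R.as_matrix().round(3))
c,r=ray(w,(320,240)); print("wrist cam",c,r, w["mtx"][0,0], w["k1"], R.inv().apply(c-st["eef_pos"]))
E
```

```text
nut top [ 526.18849981 -264.93907154   50.        ] [ 534.9642075  -269.59037278   50.        ]
nut tri (array([ 530.03929721, -266.78095   ,   24.17063158]), np.float64(2.42070862579114))
stud [508.40266953 -55.49566691  84.        ] (array([509.6883573 , -54.77010966,  83.84921527]), np.float64(2.8914026961202577))
tape [ 678.65660745 -334.58872333   15.        ]
timer [ 422.50465541 -466.01419534   15.        ]
bottle [ 677.74515868 -158.81219839   15.        ]
[608.76952027 118.76264265  10.        ]
[ 580.56713127 -109.57736997   10.        ]
[424.72124565 -83.33277644  10.        ]
[467.09558512 145.12162768  10.        ]
[[ 0.281 -0.     0.96 ]
 [-0.96   0.001  0.281]
 [-0.001 -1.     0.   ]]
wrist cam [ 256.17094795 -602.22917007  372.95962529] [-0.28593646 -0.08237034 -0.95470219] 354.74498239813073 -0.04714902101605125 [ 8.18898813e-02 -1.79183790e+02  7.66523137e+01]
```

View pics/wrist0.png

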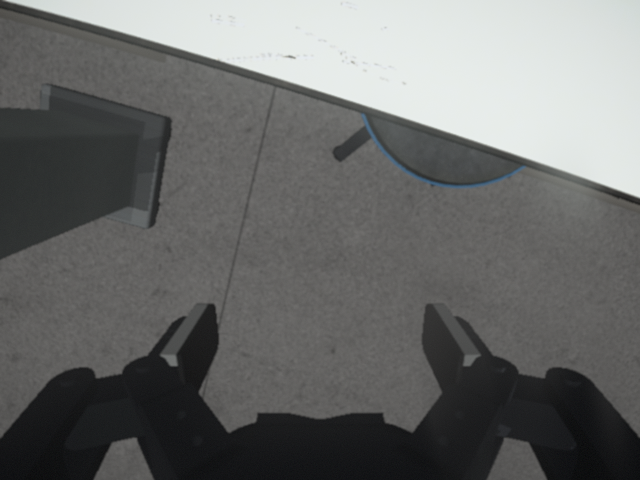

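Triangulated positions are nut about (529,-267), stud about (509,-55) at z 84, which matches the given 84 mm. I'll move above the nut next.

Request:
apply_moves([
  [[-0.49, 0, 0.87, 0, -0.5, 0], [-0.49, 0, 0.87, 0, 0, 0], [-0.49, 0, 0.87, 0, 0, 0], [-0.49, 0, 0.87, 0, 0, 0], [-0.49, 0, 0.87, 0, 0, 0], [-0.49, 0, 0.87, 0, 0, 0], [-0.49, 0, 0.87, 0, 0, 0], [-0.49, 0, 0.87, 0, 0, 0]],
])

```text
clock: 0.92
eef_pos: [394.1, -388.7, 190.3]
tool_rot: [-1.579, -0.004, -1.263]
force: [-0.1, -0.5, -0.1]
width: 85.0
```

Request:
apply_moves([
  [[-0.38, 0, 0.82, 0, 0, 0], [-0.38, 0, 0.82, 0, 0, 0], [-0.38, 0, 0.82, 0, 0, 0], [-0.38, 0, 0.82, 0, 0, 0], [-0.38, 0, 0.82, 0, 0, 0], [0, 0, 0, 0, -1, 0], [0, 0, 0, 0, -1, 0], [0, 0, 0, 0, 0, 0]],
])

```text
clock: 1.58
eef_pos: [542.8, -243.9, 188.6]
tool_rot: [-1.572, 0.001, -1.061]
force: [0.2, 0.3, 0.2]
width: 85.4
```

Run:
```python
from h import *
w=snap("wrist","wrist1"); st,R=state(); print(st["eef_pos"],st["tool_rot"],st["qpos"])
print(proj(w,(529,-267,50)))
```

```text
[ 542.25737172 -244.56066085  188.53359807] [-1.57227008e+00  6.89134668e-04 -1.06537680e+00] [ 0.39894942  0.55430694 -0.03583726  1.68175084  0.0248101   0.90744628
 -0.71220899]
[334.18413119 240.72960381]
```

View pics/wrist1.png

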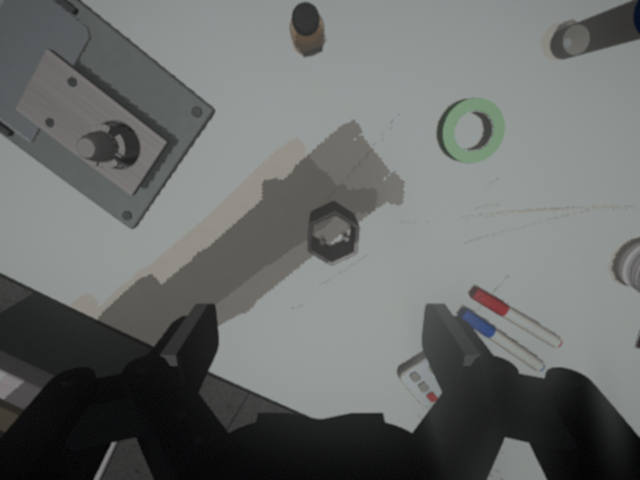

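The wrist view shows the nut at (333,232), with one pair of flats facing left and right, nearly aligned with the jaws. The stud is at (97,147). Next I'll measure the hexagon.

Run:
```python
from h import *
w=eyes.get_image("wrist"); g=cv2.cvtColor(w["image"],cv2.COLOR_RGB2GRAY)
c=cv2.resize(g[190:275,290:380],None,fx=6,fy=6,interpolation=cv2.INTER_CUBIC)
vis=cv2.cvtColor(cv2.convertScaleAbs(c,alpha=1.5),cv2.COLOR_GRAY2BGR)
for th in (55,65,75):
    m=(g<th).astype(np.uint8); m[:190]=0;m[275:]=0;m[:,:290]=0;m[:,380:]=0
    cs=max(cv2.findContours(m,0,2)[0],key=cv2.contourArea); h=cv2.convexHull(cs)
    ap=cv2.approxPolyDP(h,3,True).reshape(-1,2)
    P=np.array([onplane(w,p,50) for p in ap])[:,:2]
    print(th,len(ap),ap.tolist(),P.round(0).tolist())
    e=np.roll(P,-1,0)-P; print(np.linalg.norm(e,axis=1).round(), np.degrees(np.arctan2(e[:,1],e[:,0])).round(), P.mean(0))
    cv2.polylines(vis,[((ap-[290,190])*6+3).astype(np.int32)],True,(0,0,255) if th==65 else (0,255,0),1)
cv2.imwrite("pics/c1.png",vis)
```

```text
55 4 [[354, 219], [310, 219], [312, 211], [332, 201]] [[555.0, -273.0], [536.0, -238.0], [543.0, -236.0], [560.0, -247.0]]
[41.  8. 20. 26.] [ 119.   15.  -34. -101.] [ 548.63992634 -248.49680752]
65 5 [[353, 225], [351, 250], [330, 259], [311, 248], [311, 234]] [[550.0, -275.0], [528.0, -286.0], [510.0, -273.0], [511.0, -252.0], [524.0, -245.0]]
[25. 22. 21. 14. 40.] [-154.  144.   87.   28.  -49.] [ 524.65857094 -266.4182309 ]
75 8 [[334, 200], [353, 213], [357, 225], [352, 250], [328, 259], [309, 250], [308, 220], [312, 209]] [[562.0, -248.0], [560.0, -270.0], [552.0, -279.0], [528.0, -287.0], [510.0, -272.0], [509.0, -251.0], [534.0, -237.0], [545.0, -235.0]]
[21. 12. 25. 24. 20. 29. 11. 22.] [ -96. -132. -160.  141.   92.   30.    9.  -38.] [ 537.37709894 -259.71811364]
```

View pics/c1.png

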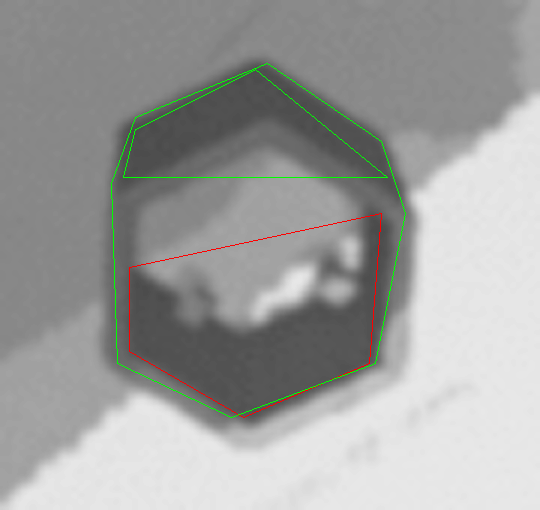

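The crop shows the top face as the lighter rim, with crop vertices about (265,122), (120,190), (108,375), (250,447), (405,375) and (411,200). The dark wedge above it is the outer wall.

Run:
```python
from h import *
w=eyes.get_image("wrist")
V=np.array([(265,122),(120,190),(108,375),(250,447),(405,375),(411,200)])/6+[290-.5,190-.5]
P=np.array([onplane(w,p,50) for p in V])[:,:2]; e=np.roll(P,-1,0)-P
a=np.degrees(np.arctan2(e[:,1],e[:,0]))
print(P.round(1).tolist(),P.mean(0),np.linalg.norm(e,axis=1).round(1),a.round(),(a%60).round(1))
z=np.exp(1j*np.radians(a*6)).mean(); h=np.degrees(np.angle(z))/6; print("flat dir mod60",h%60)
st,R=state(); yaw=np.degrees(st["tool_rot"][2]); print("tool yaw",yaw, yaw%60)
d=np.r_[P.mean(0),0]-np.r_[st["eef_pos"][:2],0]; print("to nut tool axes mm",R.inv().apply(d))
# stud: centre of tip in wrist
print("stud tip",onplane(w,(97,147),84))
```

```text
[[552.9, -254.0], [532.9, -239.6], [505.4, -252.2], [505.5, -277.9], [528.0, -293.4], [553.0, -279.7]] [ 529.60879304 -266.14899614] [24.6 30.2 25.7 27.3 28.6 25.8] [ 144. -155.  -90.  -35.   29.   90.] [24.5 24.6 30.4 25.3 28.7 30.3]
flat dir mod60 27.289198057305203
tool yaw -61.286867583028275 58.713132416971725
to nut tool axes mm [ 11.61131798   0.05604423 -19.31395292]
stud tip [513.66545765 -59.96177026  84.        ]
```

Request:
apply_moves([
  [[0.29, 0, -0.48, 0, 0.28, 0], [0, 0.9, 0, 0, 0, 0], [0, 0.9, 0, 0, 0, 0], [0, 0.9, 0, 0, 0, 0], [0, 0.3, 0, 0, 0, 0], [0, 0, 0, 0, 0, 0]],
])

```text
clock: 2.23
eef_pos: [528.0, -277.2, 68.3]
tool_rot: [-1.572, -0.011, -1.119]
force: [0.3, 0.2, 0.2]
width: 85.3
```

```bash
cat > go.py <<'E'
import sys
from h import *
x,y,z=map(float,sys.argv[1:4]); st,R=state()
d=R.inv().apply(np.array([x,y,z])-st["eef_pos"]); print("units",(d/40).round(3),"yaw",np.degrees(st["tool_rot"]).round(2),"q7",st["qpos"][6].round(3),"F",st["force"].round(1),"T",st["torque"].round(3))
if len(sys.argv)>4:
    T=Ro.from_euler('xyz',[-90,0,float(sys.argv[4])],degrees=True); print("rot units",(np.degrees((R.inv()*T).as_rotvec())/5).round(3))
E
python3 go.py 529.6 -266.1 14 -62.7
```

```text
units [-0.247  1.356  0.159] yaw [-90.05  -0.65 -64.1 ] q7 -0.712 F [0.3 0.2 0.2] T [-0.047 -0.004  0.008]
rot units [ 0.012 -0.28   0.13 ]
```

Request:
apply_moves([
  [[-0.22, 0.3, 0.14, 0, -0.25, 0.1], [0, 0, 0, 0, 0, 0], [0, 0, 0, 0, 0, 0]],
])

```text
clock: 2.48
eef_pos: [528.2, -268.7, 56.1]
tool_rot: [-1.573, -0.003, -1.101]
force: [-0.5, -1.2, -0.6]
width: 85.5
```

```bash
python3 go.py 529.6 -266.1 14 -62.7
```

```text
units [-0.044  1.053  0.062] yaw [-90.13  -0.17 -63.09] q7 -0.708 F [-0.5 -1.2 -0.6] T [-0.057 -0.014 -0.021]
rot units [ 0.026 -0.077  0.034]
```

Request:
apply_moves([
  [[-0.04, 0.5, 0.06, 0, -0.08, 0], [0, 0.5, 0, 0, 0, 0], [0, 0, 0, 0, 0, 0], [0, 0, 0, 0, 0, 0]],
])

```text
clock: 2.82
eef_pos: [534.5, -268.0, 20.8]
tool_rot: [-1.566, -0.011, -1.095]
force: [-0.4, -0.6, 0.9]
width: 85.5
```

```bash
python3 go.py 529.6 -266.1 14 -62.7
```

```text
units [-0.1    0.168 -0.088] yaw [-89.74  -0.65 -62.71] q7 -0.711 F [-0.4 -0.6  0.9] T [-0.02  -0.023 -0.037]
rot units [-0.052 -0.002  0.13 ]
```

Request:
apply_moves([
  [[-0.1, 0.1, -0.08, 0, 0, 0.12], [0, 0, 0, 0, 0, 0], [0, 0, 0, 0, 0, 0]],
])

```text
clock: 3.07
eef_pos: [531.6, -266.7, 20.1]
tool_rot: [-1.563, -0.004, -1.095]
force: [0.6, 0.6, -0.2]
width: 85.8
```

Request:
apply_moves([
  [[0, 0, 0, 0, 0, 0], [0, 0, 0, 0, 0, 0], [0, 0, 0, 0, 0, 0], [0, 0, 0, 0, 0, 0], [0, 0, 0, 0, 0, 0], [0, 0, 0, 0, 0, 0], [0, 0, 0, 0, 0, 0], [0, 0, 0, 0, 0, 0]],
], claw=40)

```text
clock: 3.73
eef_pos: [533.0, -267.8, 22.7]
tool_rot: [-1.561, -0.007, -1.095]
force: [-0.6, 0.4, 0.5]
width: 40.3
```

```bash
python3 go.py 529.6 -266.1 14 -62.7
```

```text
units [-0.077  0.215 -0.058] yaw [-89.42  -0.42 -62.76] q7 -0.704 F [-0.6  0.4  0.5] T [ 0.029 -0.005 -0.031]
rot units [-0.116 -0.012  0.083]
```

Width 40.3 is less than 48, so the nut isn't between the pads. I'll look.

Run:
```python
from h import *
w=eyes.get_image("wrist")["image"]; s=eyes.get_image("scene"); st,R=state(); u,v=proj(s,(530,-267,40)).astype(int)
c=cv2.resize(s["image"][max(v-110,0):v+70,u-90:u+90],(480,480),interpolation=cv2.INTER_CUBIC)
cv2.imwrite("pics/m.png",np.hstack([cv2.resize(w,(320,480))if 0 else w[:, 160:480],c])[:,:,::-1])
```

```text
(no output)
```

View pics/m.png

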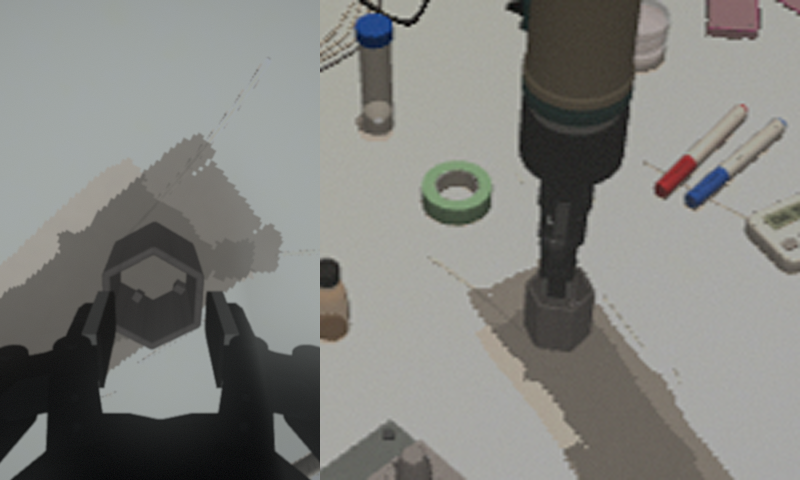

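The nut stands just ahead of the pads or between them, with its rim centre at about (313,299) in the wrist frame. I need numbers to tell which.

Run:
```python
from h import *
w=eyes.get_image("wrist"); st,R=state(); p=st["eef_pos"]; print(st["width"],p)
for z in (50,):
  c=onplane(w,(313,299),z); print("nut",c, "rel tool",R.inv().apply(c-p))
for x in (-20,20,-24,24):
  for y in (0,-19,-38):
    print(x,y,[proj(w,p+R.apply([x,y,zz])).round().tolist() for zz in (-11,11)])
```

```text
40.22166816432069 [ 532.9296976  -267.74662197   22.64293491]
nut [ 531.10630362 -264.89757499   50.        ] rel tool [ -3.17124571 -27.38233578  -0.04162088]
-20 0 [[284.0, 294.0], [283.0, 257.0]]
-20 -19 [[280.0, 311.0], [279.0, 271.0]]
-20 -38 [[276.0, 331.0], [274.0, 287.0]]
20 0 [[356.0, 294.0], [357.0, 257.0]]
20 -19 [[359.0, 311.0], [361.0, 271.0]]
20 -38 [[364.0, 331.0], [366.0, 287.0]]
-24 0 [[277.0, 294.0], [275.0, 257.0]]
-24 -19 [[272.0, 311.0], [270.0, 271.0]]
-24 -38 [[267.0, 331.0], [265.0, 287.0]]
24 0 [[363.0, 294.0], [364.0, 257.0]]
24 -19 [[367.0, 311.0], [369.0, 271.0]]
24 -38 [[372.0, 331.0], [375.0, 287.0]]
```

Projecting the tool frame puts the nut between the pads, with the inner pad edges at ±24 mm. The width reading contradicts that, so I'll close further and lift to test.

Request:
apply_moves([
  [[0, 0, 0, 0, 0, 0], [0, 0, 0, 0, 0, 0], [0, 0, 0, 0, 0, 0], [0, 0, 0, 0, 0, 0]],
], claw=25)

```text
clock: 4.22
eef_pos: [532.8, -267.7, 22.5]
tool_rot: [-1.561, -0.007, -1.095]
force: [-0.0, -0.4, 0.3]
width: 24.9
```

Request:
apply_moves([
  [[0, -0.3, 0, 0, 0, 0], [0, -0.3, 0, 0, 0, 0], [0, 0, 0, 0, 0, 0]],
])

```text
clock: 4.47
eef_pos: [532.1, -267.5, 48.2]
tool_rot: [-1.562, -0.006, -1.095]
force: [0.6, 0.2, 0.3]
width: 24.7
```

Run:
```python
from h import *
w=eyes.get_image("wrist")["image"]; s=eyes.get_image("scene"); st,R=state(); u,v=proj(s,(530,-267,40)).astype(int)
c=cv2.resize(s["image"][max(v-110,0):v+70,u-90:u+90],(480,480),interpolation=cv2.INTER_CUBIC)
cv2.imwrite("pics/m2.png",np.hstack([w[:, 160:480],c])[:,:,::-1]); print(st)
```

```text
{'clock': 4.5667, 'qpos': array([ 0.43922392,  0.73770294, -0.02928369,  1.80654269,  0.02936941,
        0.58899468, -0.70211241]), 'qd': array([-0.00157375,  0.01684943,  0.00050795,  0.01239842, -0.00136684,
       -0.005477  ,  0.00045073]), 'tau': array([ 1.04632851e-02, -5.59258676e+01,  3.56150223e-01, -1.32138938e+01,
       -1.99772294e-03, -2.04759439e-03,  1.81381853e-03]), 'eef_pos': array([ 531.44093661, -267.12578674,   46.79030922]), 'tool_rot': array([-1.56266767, -0.00470678, -1.09541725]), 'force': array([ 0.10475996, -0.2171056 , -0.19333885]), 'torque': array([-0.0101806 , -0.00357497, -0.00318951]), 'width': 25.27029412879787}
```

View pics/m2.png

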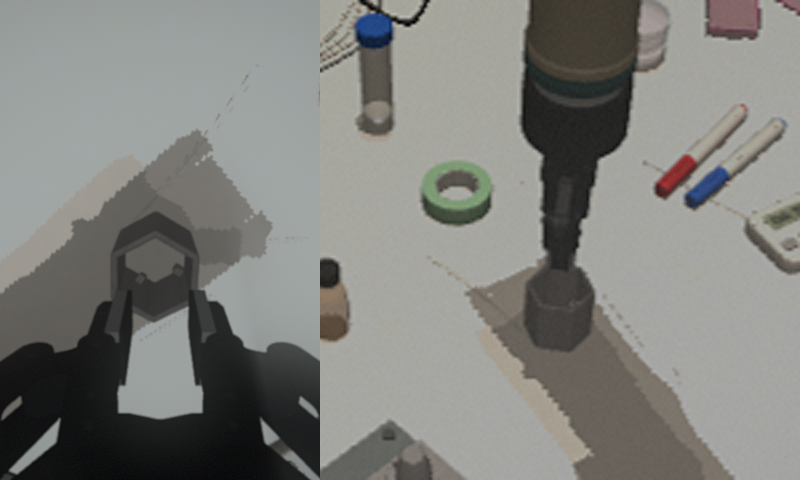

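The nut did not move, and the fingers appear to end higher than the reported TCP. I'll check the tip height in the scene view.

Run:
```python
from h import *
s=eyes.get_image("scene"); w=eyes.get_image("wrist"); st,R=state(); p=st["eef_pos"]; print(p)
u,v=proj(s,(530,-267,40)).astype(int)
for z in (40,60,80,90,100): 
    q=proj(s,np.r_[p[:2],z]); print(z,((q-[u-90,v-110])*480/180+[320,0]).round())
for b in (0,-20,-40,-50): print(b,[proj(w,p+R.apply([x,b,zz])).round()-[160,0] for x in (-12.5,12.5) for zz in (11,-11)])
```

```text
[ 530.66133622 -266.69847027   45.73990963]
40 [559. 293.]
60 [561. 276.]
80 [562. 258.]
90 [563. 249.]
100 [563. 240.]
0 [array([136., 257.]), array([137., 294.]), array([182., 257.]), array([182., 294.])]
-20 [array([133., 271.]), array([134., 312.]), array([185., 271.]), array([184., 312.])]
-40 [array([130., 289.]), array([131., 334.]), array([188., 289.]), array([187., 333.])]
-50 [array([128., 300.]), array([130., 346.]), array([190., 300.]), array([188., 346.])]
```

The sweep from 85 to 40 mm at reported z 22.6 never touched the nut. The wrist and scene images also put the tips 25–40 mm above the reported TCP. I'll open, go lower in stages while watching force, and check.

Request:
apply_moves([
  [[0, 0, 0, 0, 0, 0], [0, 0, 0, 0, 0, 0], [0, 0, 0, 0, 0, 0], [0, 0, 0, 0, 0, 0], [0, 0, 0, 0, 0, 0], [0, 0, 0, 0, 0, 0], [0, 0.3, 0, 0, 0, 0], [0, 0.2, 0, 0, 0, 0]],
], claw=85)

```text
clock: 5.33
eef_pos: [531.0, -266.8, 24.6]
tool_rot: [-1.563, -0.004, -1.095]
force: [-0.5, 0.4, -0.1]
width: 84.9
```

Request:
apply_moves([
  [[0, 0.2, 0, 0, 0, 0], [0, 0.2, 0, 0, 0, 0], [0, 0, 0, 0, 0, 0]],
])

```text
clock: 5.58
eef_pos: [529.4, -265.9, 4.0]
tool_rot: [-1.566, -0.0, -1.095]
force: [0.1, 0.1, -0.7]
width: 85.4
```

```bash
python3 go.py 531 -265.5 0 -62.7
python3 - <<'E'
from h import *
w=eyes.get_image("wrist")["image"]; s=eyes.get_image("scene"); st,R=state(); u,v=proj(s,(530,-267,40)).astype(int)
c=cv2.resize(s["image"][max(v-80,0):v+40,u-60:u+60],(480,480),interpolation=cv2.INTER_CUBIC)
cv2.imwrite("pics/m3.png",np.hstack([w[:, 160:480],c])[:,:,::-1]); print(st["force"],st["eef_pos"])
for z in (0,20,40,60):
  for x in (-45,45): q=proj(s,np.r_[st["eef_pos"][:2],z]+R.apply([x,0,0])); print(z,x,((q-[u-60,v-80])*4+[320,0]).round())
E
```

```text
units [0.009 0.1   0.041] yaw [-8.973e+01 -2.000e-02 -6.275e+01] q7 -0.705 F [ 0.1  0.1 -0.7] T [0.072 0.    0.02 ]
rot units [-0.054 -0.01   0.003]
[-0.51414704  0.51170419  0.8409929 ] [ 530.1175851  -266.28115253    5.27608422]
0 -45 [545. 435.]
0 45 [565. 309.]
20 -45 [547. 411.]
20 45 [567. 284.]
40 -45 [549. 386.]
40 45 [569. 259.]
60 -45 [551. 360.]
60 45 [571. 233.]
```

View pics/m3.png

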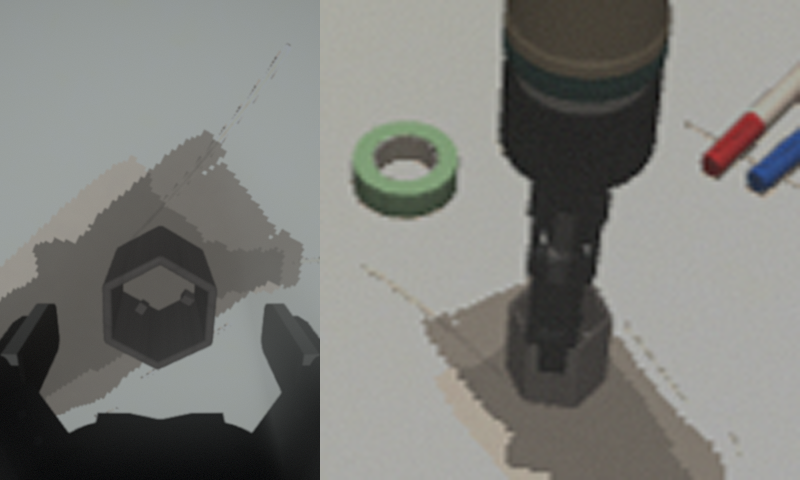

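In the scene crop the near finger's tip, at (552,368), projects to about z 54 with reported TCP z 5. So the real tips sit about 48 mm above the reported TCP when open, less when shut. I'll go down another 30 mm gently.

Request:
apply_moves([
  [[0, 0.2, 0, 0, 0, 0], [0, 0, 0, 0, 0, 0]],
])

```text
clock: 5.85
eef_pos: [530.7, -266.6, -2.9]
tool_rot: [-1.564, -0.002, -1.095]
force: [0.3, -0.2, 0.3]
width: 84.9
```

Request:
apply_moves([
  [[0, 0.2, 0, 0, 0, 0], [0, 0, 0, 0, 0, 0]],
])

```text
clock: 6.02
eef_pos: [531.2, -266.7, -11.3]
tool_rot: [-1.564, -0.003, -1.095]
force: [-0.6, 0.5, -0.3]
width: 85.0
```

Request:
apply_moves([
  [[0, 0.2, 0, 0, 0, 0], [0, 0, 0, 0, 0, 0]],
])

```text
clock: 6.18
eef_pos: [531.4, -266.8, -20.0]
tool_rot: [-1.563, -0.004, -1.095]
force: [-0.6, 0.1, -1.0]
width: 84.9
```

```bash
python3 go.py 531 -265.5 -25 -62.7
```

```text
units [-0.034  0.125  0.004] yaw [-89.58  -0.21 -62.75] q7 -0.707 F [-0.6  0.1 -1. ] T [-0.012  0.014  0.031]
rot units [-0.085 -0.01   0.042]
```

Reported TCP z is -20 with no contact, so the reported TCP is clearly biased downward. I'll close here.

Request:
apply_moves([
  [[-0.03, 0.08, 0, 0, 0, 0], [0, 0, 0, 0, 0, 0], [0, 0, 0, 0, 0, 0], [0, 0, 0, 0, 0, 0], [0, 0, 0, 0, 0, 0], [0, 0, 0, 0, 0, 0], [0, 0, 0, 0, 0, 0], [0, 0, 0, 0, 0, 0]],
], claw=40)

```text
clock: 6.85
eef_pos: [530.8, -265.6, -23.7]
tool_rot: [-1.563, -0.004, -1.095]
force: [0.4, 1.2, -0.9]
width: 47.6
```

Request:
apply_moves([
  [[0, -0.3, 0, 0, 0, 0], [0, -0.3, 0, 0, 0, 0], [0, 0, 0, 0, 0, 0]],
])

```text
clock: 7.1
eef_pos: [529.8, -265.2, 1.7]
tool_rot: [-1.565, -0.002, -1.095]
force: [1.3, 0.1, -1.0]
width: 47.1
```

```bash
python3 go.py 531 -265.5 60 -62.7
```

```text
units [ 0.023 -1.456  0.032] yaw [-89.65  -0.11 -62.75] q7 -0.706 F [ 1.3  0.1 -1. ] T [-0.012 -0.047  0.006]
rot units [-0.069 -0.01   0.022]
```

Gripped (47.5 mm) and the nut is lifted. Its underside is 23.7 mm above the reported TCP z. I'll raise it and move towards the stud with a stand-off so the wrist camera can see the stud.

Request:
apply_moves([
  [[0, -0.8, 0, 0, 0, 0], [0, -0.8, 0, 0, 0, 0], [0, -0.9, 0, 0, 0, 0], [0, 0, 0, 0, 0, 0], [0, 0, 0, 0, 0, 0]],
])

```text
clock: 7.52
eef_pos: [528.6, -265.1, 107.5]
tool_rot: [-1.565, -0.002, -1.095]
force: [0.4, 0.1, -3.5]
width: 47.5
```

```bash
python3 go.py 438 -91 105 -62.7
```

```text
units [-4.905  0.055 -0.021] yaw [-89.67  -0.09 -62.75] q7 -0.699 F [ 0.4  0.1 -3.5] T [0.013 0.084 0.004]
rot units [-0.067 -0.01   0.019]
```

Request:
apply_moves([
  [[-0.7, 0, 0, 0, 0, 0], [-0.7, 0, 0, 0, 0, 0], [-0.7, 0, 0, 0, 0, 0], [-0.7, 0, 0, 0, 0, 0], [-0.7, 0, 0, 0, 0, 0], [-0.7, 0, 0, 0, 0, 0], [-0.6, 0, 0, 0, 0, 0], [0, 0, 0, 0, 0, 0]],
])

```text
clock: 8.18
eef_pos: [435.0, -90.8, 104.2]
tool_rot: [-1.566, -0.005, -1.101]
force: [-0.7, 0.3, -1.9]
width: 47.2
```

```bash
python3 go.py 438 -91 105 -62.7
python3 - <<'E'
from h import *
w=snap("wrist","wrist2"); print(proj(w,(509,-54.5,84)),proj(w,(509,-54.5,38)))
E
```

```text
units [ 0.038 -0.019  0.064] yaw [-89.75  -0.28 -63.07] q7 -0.969 F [-0.7  0.3 -1.9] T [-0.022  0.043 -0.017]
rot units [-0.05  -0.074  0.057]
[321.575246   118.92068794] [320.91749613 121.31150827]
```

View pics/wrist2.png

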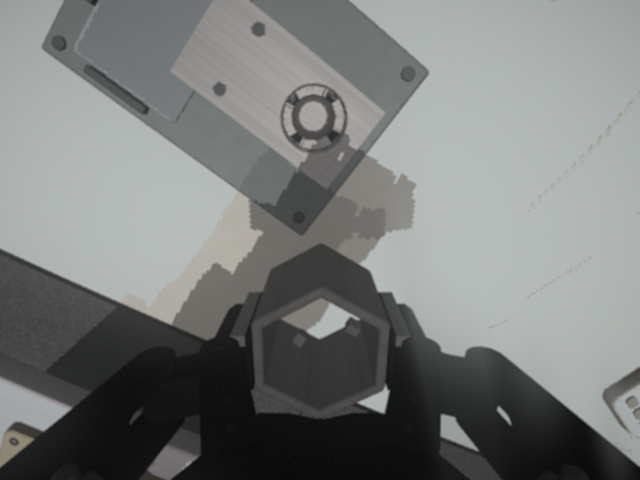

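The wrist view is almost straight down on the stud: the tip disc is at (313,115) inside the thread ring, and the nut is held at the bottom. I'll measure the disc and ring centres and the nut rim.

Run:
```python
from h import *
w=eyes.get_image("wrist"); st,R=state(); p=st["eef_pos"]; g=cv2.cvtColor(w["image"],cv2.COLOR_RGB2GRAY)
m=np.zeros_like(g); cv2.circle(m,(313,115),14,1,-1)
t=cv2.threshold(g[101:130,299:328],0,255,cv2.THRESH_OTSU)[0]
b=((g>t)*m).astype(np.uint8); n,l,s,c=cv2.connectedComponentsWithStats(b); i=l[115,313]
print("disc",c[i],s[i],t); S=onplane(w,c[i],84); print("stud",S)
# ring at z~50 : darkest outer circle
roi=cv2.GaussianBlur(g[70:165,265:365],(3,3),0)
h=cv2.HoughCircles(cv2.resize(roi,None,fx=4,fy=4),cv2.HOUGH_GRADIENT,1,400,param1=80,param2=20,minRadius=100,maxRadius=160)
if h is not None:
  q=h[0,0]; u=np.array([q[0]/4+265-.375,q[1]/4+70-.375]); print("ring",u,q[2]/4,onplane(w,u,45))
# nut rim centre, in tool frame; nut top 73.7 above TCP z
V=[(322,289),(257,325),(257,381),(321,415),(386,377),(386,318)]
P=np.array([onplane(w,v,p[2]+73.7) for v in V]); print("nut sides",np.linalg.norm(np.roll(P,-1,0)-P,axis=1).round(1)); C=P.mean(0); print("nut c",C,"tool rel",R.inv().apply(C-p))
L=[R.inv().apply(onplane(w,v,p[2]+23.7+16)-C) for v in [(299,341),(353,327)]]; print("lugs tool xz",np.round(L,1))
cv2.imwrite("pics/st.png",cv2.resize(w["image"][65:165,260:370,::-1],None,fx=5,fy=5,interpolation=cv2.INTER_CUBIC))
```

```text
disc [310.54507338 115.62473795] [299 102  24  28 477] 122.0
stud [509.43766537 -50.52715283  84.        ]
nut sides [25.6 22.8 27.6 28.7 23.9 24.1]
nut c [438.58467736 -91.82179419 178.33659089] tool rel [ -1.6628891  -73.70567519   2.07804486]
lugs tool xz [[-10.1  33.8 -17.4]
 [ 14.2  34.1 -10.3]]
```

View pics/st.png

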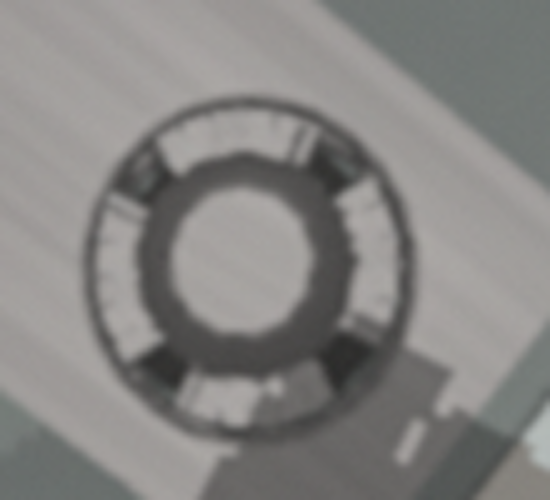

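In the crop the tip disc centre is about (243,260) and the bar hole about (249,267). The thread has four dark gaps at about 48° mod 90 in tool axes, and the nut's lugs are at about 57°. I'll turn the nut about 20° clockwise first so that only a short anticlockwise search is needed.

Run:
```python
from h import *
w=eyes.get_image("wrist"); st,R=state(); p=st["eef_pos"]
print(p)
g=w["image"][65:165,260:370]; old=cv2.resize(cv2.imread("pics/st.png"),(110,100),interpolation=cv2.INTER_AREA)[:,:,::-1]
print("drift",cv2.phaseCorrelate(cv2.cvtColor(old,cv2.COLOR_RGB2GRAY).astype(float),cv2.cvtColor(g,cv2.COLOR_RGB2GRAY).astype(float)))
for n,u,z in (("disc",(308.3,116.6),84),("cone",(308.8,117.6),67),("hole",(309.4,118),38)): print(n,onplane(w,u,z))
gg=cv2.cvtColor(w["image"],cv2.COLOR_RGB2GRAY);
```

```text
[439.29063687 -95.79318296 104.79739613]
drift ((-4.3327482143507865, 1.5733748878444516), 0.8033954843919762)
disc [510.28611196 -51.7054518   84.        ]
cone [510.37943622 -51.56269617  67.        ]
hole [511.06981322 -50.988823    38.        ]
```

The arm was still settling between images, so I'll redo the measurement on one settled frame.

Run:
```python
from h import *
for _ in range(3):
    w=eyes.get_image("wrist"); st,R=state(); print(st["eef_pos"],abs(st["qd"]).max())
p=st["eef_pos"]; g=cv2.cvtColor(w["image"],cv2.COLOR_RGB2GRAY)
c0=proj(w,(510,-52,84)).astype(int); x0,y0=c0-50
c=cv2.resize(g[y0:y0+100,x0:x0+100],None,fx=5,fy=5,interpolation=cv2.INTER_CUBIC)
out=cv2.cvtColor(c,cv2.COLOR_GRAY2BGR)
for n,r,z in (("disc",(60,80),84),("cone",(95,120),67),("hole",(155,185),38)):
    h=cv2.HoughCircles(cv2.medianBlur(c,9),cv2.HOUGH_GRADIENT,1,600,param1=60,param2=12,minRadius=r[0],maxRadius=r[1])
    if h is None: print(n,None); continue
    q=h[0,0]; u=(q[:2]+.5)/5-.5+[x0,y0]; print(n,q,u,onplane(w,u,z)); cv2.circle(out,(int(q[0]),int(q[1])),int(q[2]),(0,0,255),1)
cv2.imwrite("pics/h.png",out); np.save("w.npy",w["image"])
```

```text
[439.72385742 -96.51165572 104.88331033] 0.014001047396840173
[439.83362354 -96.77643129 104.88741424] 0.006678683469313299
[439.77035033 -96.85911755 104.89415494] 0.0038050579442980084
disc [229.5 256.5  70.4] [297.5        118.90000153] [508.43591368 -49.49524465  84.        ]
cone [236.5 261.5 110.6] [298.90000153 119.90000153] [508.48619487 -49.4425007   67.        ]
hole [243.5 256.5 163.1] [300.29999924 118.90000153] [509.77727549 -48.3763789   38.        ]
```

View pics/h.png

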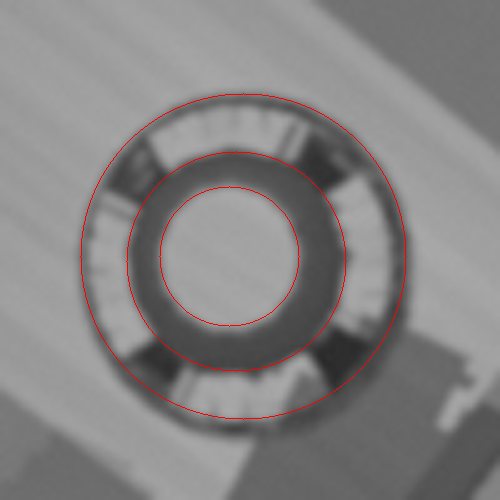

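The disc and cone circles fit well, giving the stud at about (508.4,-49.5) from the wrist camera. That camera reads the held nut about 1.7 and 2 mm off the jaw centre. Correcting for this and combining with the top/scene estimate gives the stud at about (508.8,-53) ± 2. I'll go above it and turn clockwise 20°.

```bash
python3 go.py 508.3 -53.3 105 -83
```

```text
units [-0.21   0.012  2.019] yaw [-89.52  -0.63 -63.5 ] q7 -0.967 F [ 0.6  0.1 -1.5] T [-0.015  0.023  0.001]
rot units [-0.117  3.901  0.108]
```

Request:
apply_moves([
  [[-0.1, 0, 0.7, 0, 0, 0], [-0.1, 0, 0.7, 0, 0, 0], [0, 0, 0.55, 0, 0, 0], [0, 0, 0, 0, 0.98, 0], [0, 0, 0, 0, 0.98, 0], [0, 0, 0, 0, 0.98, 0], [0, 0, 0, 0, 0.98, 0], [0, 0, 0, 0, 0, 0]],
])

```text
clock: 9.15
eef_pos: [512.9, -62.1, 103.9]
tool_rot: [-1.557, -0.01, -1.481]
force: [0.8, 0.1, -1.9]
width: 47.3
```

Request:
apply_moves([
  [[0, 0, 0, 0, 0, 0], [0, 0, 0, 0, 0, 0]],
])

```text
clock: 9.32
eef_pos: [513.3, -63.6, 103.5]
tool_rot: [-1.557, -0.011, -1.479]
force: [0.2, 0.7, -2.1]
width: 47.2
```

```bash
python3 go.py 508.3 -53.3 75 -83
```

```text
units [-0.276  0.709 -0.112] yaw [-89.21  -0.62 -84.75] q7 -1.312 F [ 0.2  0.7 -2.1] T [ 0.037 -0.039  0.046]
rot units [-0.156 -0.349  0.126]
```

Request:
apply_moves([
  [[-0.2, 0.3, -0.08, -0.15, -0.3, 0.12], [0, 0, 0, 0, 0, 0], [0, 0, 0, 0, 0, 0]],
])

```text
clock: 9.57
eef_pos: [509.4, -56.2, 90.2]
tool_rot: [-1.571, 0.001, -1.448]
force: [0.2, 0.0, -1.2]
width: 47.6
```

```bash
python3 go.py 508.3 -53.3 75 -83
```

```text
units [-0.076  0.379 -0.019] yaw [-9.002e+01  4.000e-02 -8.297e+01] q7 -1.289 F [ 0.2  0.  -1.2] T [-0.022  0.009 -0.018]
rot units [ 0.003  0.006 -0.008]
```

Request:
apply_moves([
  [[-0.07, 0.3, -0.02, 0, 0, 0], [0, 0.3, 0, 0, 0, 0], [0, 0, 0, 0, 0, 0], [0, 0, 0, 0, 0, 0]],
])

```text
clock: 9.9
eef_pos: [508.2, -53.2, 65.1]
tool_rot: [-1.572, 0.002, -1.446]
force: [-0.3, -0.3, -1.9]
width: 47.8
```

```bash
python3 go.py 508.3 -53.3 45 -83
python3 - <<'E'
from h import *
w=eyes.get_image("wrist"); s=eyes.get_image("scene"); st,R=state(); p=st["eef_pos"]
a=w["image"][200:440,200:440]; u,v=proj(s,(509,-53,84)).astype(int)
b=s["image"][v-40:v+40,u-40:u+40]
cv2.imwrite("pics/z.png",np.hstack([cv2.resize(x,(400,400),interpolation=cv2.INTER_CUBIC) for x in (a,b)])[:,:,::-1])
print(p)
for dx in (-3,0,3): print(((proj(w,(509+dx,-53,84))-[200,200])*400/240).round(), ((proj(w,(509,-53+dx,84))-[200,200])*400/240).round())
print("lug plane centre",((proj(w,p+[0,0,23.7+13])-[200,200])*400/240).round())
print("scene stud",((proj(s,(509,-53,84))-[u-40,v-40])*5).round())
E
```

```text
units [0.004 0.501 0.004] yaw [-90.04   0.1  -82.84] q7 -1.286 F [-0.3 -0.3 -1.9] T [ 0.001 -0.003 -0.02 ]
rot units [ 0.008  0.032 -0.02 ]
[508.35274882 -53.32729924  65.41513586]
[198. 158.] [209. 151.]
[199. 149.] [199. 149.]
[201. 140.] [189. 148.]
lug plane centre [200. 181.]
scene stud [202. 205.]
```

View pics/z.png

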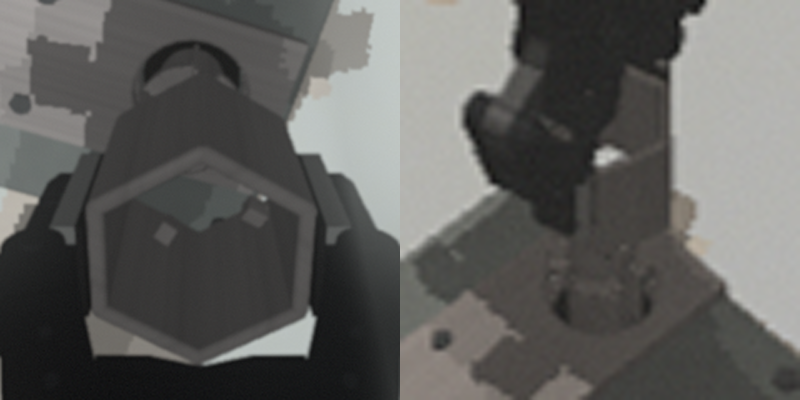

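The scene crop shows the nut hanging over the hole, with hole centre at (600,305) and nut axis at about x 605. The wrist crop puts the hole slightly left of the nut axis. I'll refine with the saved first top image and the scene sensitivities.

Run:
```python
from h import *
t=eyes.get_image("top"); s=eyes.get_image("scene")
for P in ((509,-53),(509,-49.5),(513,-53)): print(P,[(proj(d,(*P,z))).round(1).tolist() for d in (t,s) for z in (84,38)])
for f,d,c in (("top0",t,(258,248)),("scene0",s,(307,293))):
    g=cv2.imread(f"pics/{f}.png",0); x0,y0=c[0]-18,c[1]-18; r=g[y0:y0+36,x0:x0+36]
    print(f,x0,y0); print("\n".join(" ".join(f"{v:3d}" for v in row[4:32]) for row in r[3:33]))
```

```text
(509, -53) [[256.8, 247.7], [258.7, 249.7], [307.5, 285.9], [307.9, 300.4]]
(509, -49.5) [[255.2, 247.6], [257.1, 249.7], [306.3, 287.1], [306.8, 301.6]]
(513, -53) [[256.9, 245.8], [258.7, 247.9], [305.8, 284.9], [306.3, 299.3]]
top0 240 230
105 101 100 100  99  97  97  97  98  97  97  96  96  97  97  97  97  97  97  97  97  98  97  97  98  98  97  97
129 122 117 115 109 106 102 100  99  98  97  97  96  97  97  96  97  98  97  98  97  97  97  98  98  98  97  98
134 132 132 132 131 129 124 117 115 108 105 101  99  98  98  97  96  97  97  97  97  98  97  97  98  97  97  97
133 134 135 134 135 135 134 132 132 130 128 123 114 112 107 104 101  99  99  98  98  98  98  98  99  98  96  97
133 133 133 134 133 134 133 135 135 134 135 133 132 132 131 129 121 114 111 107 102 101 100  99  98  98  97  96
133 132 132 132 133 133 134 134 134 134 133 133 133 134 135 135 134 132 133 131 123 115 113 108 105 101  99  98
132 132 132 133 132 133 132 133 133 133 133 134 134 134 133 135 134 134 134 135 133 132 131 132 129 122 115 111
135 136 134 133 133 133 133 133 134 133 133 132 132 131 131 132 134 134 1
[... 5177 characters left out ...]
  59  51  60  88  86 104 116
116 114  98  67  68  73  64  56  70 113 124 121 119 121 116 115 114 130  95  56  57  61  55  63  80  86 106 115
112 114  95  66  64  59  43  49  57  74  80  93  98 102 106 101  88  85  66  55  60  58  52  60  75  86 105 116
112 115 104  78  72  54  36  44  58  58  59  62  61  67  84  76  70  61  56  56  59  59  50  47  72  98 110 113
114 113 112  87  57  39  31  46  56  55  60  62  56  58  60  58  60  60  57  60  59  58  45  36  64 103 116 116
112 111 114  98  59  35  39  43  53  54  56  60  58  60  57  56  58  60  58  57  58  62  47  35  88 112 117 115
111 115 113 113  84  42  34  43  53  54  56  55  57  59  59  60  59  58  57  59  58  60  44  49 102 116 117 114
```

Careful readings now agree: the scene gives (508.4,-49.3), the wrist (508.4,-49.5), and the top, corrected by its error on the nut, about (509.5,-50.5). My earlier hand-read pixel was off. I'll take the stud as (508.5,-49.9).

```bash
python3 go.py 508.1 -50 55 -83
```

```text
units [-0.086  0.269 -0.007] yaw [-8.994e+01  7.000e-02 -8.286e+01] q7 -1.286 F [ 0.1 -1.  -2.1] T [-0.01   0.008  0.012]
rot units [-0.011  0.027 -0.014]
```

Request:
apply_moves([
  [[-0.085, 0.1, 0, 0, 0, 0], [0, 0.15, 0, 0, 0, 0], [0, 0, 0, 0, 0, 0], [0, 0, 0, 0, 0, 0]],
])

```text
clock: 10.43
eef_pos: [509.6, -49.6, 56.2]
tool_rot: [-1.567, 0.001, -1.446]
force: [-0.7, -0.5, -2.0]
width: 47.3
```

```bash
python3 go.py 508.1 -50 40 -83
```

```text
units [ 0.005  0.405 -0.04 ] yaw [-8.977e+01  5.000e-02 -8.285e+01] q7 -1.29 F [-0.7 -0.5 -2. ] T [-0.    -0.041 -0.004]
rot units [-0.046  0.031 -0.009]
```

Request:
apply_moves([
  [[0, 0.2, -0.05, 0, 0, 0], [0, 0.2, 0, 0, 0, 0], [0, 0, 0, 0, 0, 0], [0, 0, 0, 0, 0, 0]],
])

```text
clock: 10.77
eef_pos: [507.3, -49.9, 38.3]
tool_rot: [-1.567, 0.001, -1.446]
force: [0.4, -0.9, -2.3]
width: 47.4
```

```bash
python3 go.py 508.1 -50 35 -83
```

```text
units [0.006 0.083 0.02 ] yaw [-8.980e+01  4.000e-02 -8.284e+01] q7 -1.285 F [ 0.4 -0.9 -2.3] T [0.041 0.012 0.033]
rot units [-0.041  0.033 -0.009]
```

Request:
apply_moves([
  [[0, 0.1, 0.02, 0, 0, 0], [0, 0, 0, 0, 0, 0]],
])

```text
clock: 10.93
eef_pos: [507.9, -49.8, 33.7]
tool_rot: [-1.568, 0.001, -1.446]
force: [-0.0, 0.2, -2.3]
width: 47.5
```

Request:
apply_moves([
  [[0, 0.08, 0, 0, 0, 0], [0, 0, 0, 0, 0, 0]],
])

```text
clock: 11.1
eef_pos: [508.1, -49.9, 30.1]
tool_rot: [-1.568, 0.001, -1.446]
force: [-0.1, -0.3, -2.0]
width: 47.4
```

```bash
python3 go.py 508.1 -50 27 -83
```

```text
units [ 0.003  0.078 -0.002] yaw [-8.982e+01  5.000e-02 -8.285e+01] q7 -1.284 F [-0.1 -0.3 -2. ] T [0.026 0.028 0.063]
rot units [-0.037  0.03  -0.009]
```

Request:
apply_moves([
  [[0, 0.03, 0, 0, 0, 0], [0, 0, 0, 0, 0, 0]],
])

```text
clock: 11.27
eef_pos: [508.3, -49.9, 28.8]
tool_rot: [-1.567, 0.001, -1.446]
force: [-0.6, -0.1, -1.1]
width: 47.2
```

Request:
apply_moves([
  [[0, 0.03, 0, 0, 0, 0], [0, 0, 0, 0, 0, 0]],
])

```text
clock: 11.43
eef_pos: [508.5, -50.0, 27.7]
tool_rot: [-1.567, 0.001, -1.446]
force: [-0.9, -1.3, -2.3]
width: 47.2
```

Request:
apply_moves([
  [[0, 0.03, 0, 0, 0, 0], [0, 0, 0, 0, 0, 0]],
])

```text
clock: 11.6
eef_pos: [508.6, -49.9, 26.5]
tool_rot: [-1.567, 0.001, -1.446]
force: [-0.4, 0.5, -2.2]
width: 47.2
```

Request:
apply_moves([
  [[0, 0.03, 0, 0, 0, 0], [0, 0, 0, 0, 0, 0]],
])

```text
clock: 11.77
eef_pos: [508.8, -50.0, 25.3]
tool_rot: [-1.566, 0.0, -1.446]
force: [0.5, -0.0, -2.3]
width: 47.2
```

Request:
apply_moves([
  [[0, 0.03, 0, 0, 0, 0], [0, 0, 0, 0, 0, 0]],
])

```text
clock: 11.93
eef_pos: [509.0, -49.9, 24.9]
tool_rot: [-1.566, 0.001, -1.446]
force: [-0.7, 0.3, 1.3]
width: 47.1
```

Request:
apply_moves([
  [[0, 0.03, 0, 0, 0, 0], [0, 0, 0, 0, 0, 0]],
])

```text
clock: 12.1
eef_pos: [509.1, -50.0, 24.9]
tool_rot: [-1.565, 0.001, -1.446]
force: [-0.4, 0.3, -0.5]
width: 47.0
```

Light contact at TCP z 24.9, so the underside is at 48.6, as expected on the crown. I'll search anticlockwise with light downward pressure.

Request:
apply_moves([
  [[0, 0.02, -0.015, 0, -0.4, 0], [0, 0.025, 0, 0, -0.4, 0], [0, 0.025, 0, 0, -0.4, 0]],
])

```text
clock: 12.35
eef_pos: [510.4, -50.3, 23.9]
tool_rot: [-1.561, -0.002, -1.334]
force: [-3.1, 1.8, 11.4]
width: 47.2
```

```bash
python3 go.py 508.1 -50 25 -83
```

```text
units [-0.021 -0.027 -0.054] yaw [-89.43  -0.09 -76.46] q7 -1.214 F [-3.1  1.8 11.4] T [ 0.383  0.669 -0.122]
rot units [-0.114  1.308  0.011]
```

Request:
apply_moves([
  [[0, 0, -0.04, -0.1, -0.4, 0], [0, 0.005, -0.01, 0, -0.4, 0], [0, 0.005, -0.005, 0, -0.4, 0]],
])

```text
clock: 12.6
eef_pos: [508.6, -49.5, 23.6]
tool_rot: [-1.569, -0.001, -1.218]
force: [-0.5, 0.5, 1.9]
width: 47.6
```

```bash
python3 go.py 508.1 -50 25 -83
```

```text
units [ 0.008 -0.036 -0.015] yaw [-8.989e+01 -4.000e-02 -6.981e+01] q7 -1.146 F [-0.5  0.5  1.9] T [ 0.058  0.084 -0.16 ]
rot units [-0.024  2.637  0.005]
```

Good: about 4 N. I'll continue.

Request:
apply_moves([
  [[0, 0.01, -0.015, -0.02, -0.4, 0], [0, 0.01, -0.01, 0, -0.4, 0], [0, 0.01, -0.01, 0, -0.4, 0]],
])

```text
clock: 12.85
eef_pos: [508.6, -49.4, 23.2]
tool_rot: [-1.568, -0.001, -1.106]
force: [-1.2, 1.9, 8.6]
width: 47.5
```

```bash
python3 go.py 508.1 -50 25 -83
```

```text
units [ 0.008 -0.044 -0.018] yaw [-8.983e+01 -5.000e-02 -6.336e+01] q7 -1.076 F [-1.2  1.9  8.6] T [ 0.447  0.235 -0.587]
rot units [-0.036  3.929  0.005]
```

The torque has risen to -0.59 N m, so the nut is against something. I'll back off clockwise a little, then test whether it drops.

Request:
apply_moves([
  [[0, -0.01, 0, 0, 0.3, 0], [0, 0, 0, 0, 0, 0]],
])

```text
clock: 13.02
eef_pos: [508.6, -49.4, 23.4]
tool_rot: [-1.567, -0.0, -1.133]
force: [-0.6, 1.0, 2.6]
width: 47.1
```

```bash
python3 go.py 508.1 -50 25 -83
```

```text
units [ 0.009 -0.041 -0.017] yaw [-8.980e+01 -1.000e-02 -6.493e+01] q7 -1.092 F [-0.6  1.   2.6] T [ 0.342  0.067 -0.467]
rot units [-0.04   3.614 -0.004]
```

The nut and stud are turning together: the torque change matches the bush stiffness. So the nut hit a hard stop near yaw -68.5°, which suggests it is already in its slot and only held up by me. I'll unwind to zero torque and then lower.

Request:
apply_moves([
  [[0, 0, 0, 0, 0.4, 0], [0, 0, 0, 0, 0.4, 0], [0, 0, 0, 0, 0.2, 0], [0, 0, 0, 0, 0, 0]],
])

```text
clock: 13.35
eef_pos: [508.6, -49.4, 23.3]
tool_rot: [-1.567, 0.0, -1.228]
force: [-1.1, 1.5, 0.9]
width: 47.1
```

```bash
python3 go.py 508.1 -50 25 -83
```

```text
units [ 0.009 -0.043 -0.016] yaw [-89.81   0.   -70.38] q7 -1.15 F [-1.1  1.5  0.9] T [ 0.246  0.025 -0.145]
rot units [-0.038  2.525 -0.004]
```

Request:
apply_moves([
  [[0, 0.01, -0.01, 0, 0.3, 0], [0, 0.03, 0, 0, 0, 0], [0, 0, 0, 0, 0, 0]],
])

```text
clock: 13.6
eef_pos: [508.5, -49.5, 21.2]
tool_rot: [-1.567, -0.001, -1.255]
force: [0.4, 1.5, -1.3]
width: 47.5
```

```bash
python3 go.py 508.1 -50 25 -83
```

```text
units [ 0.008 -0.095 -0.014] yaw [-8.979e+01 -4.000e-02 -7.193e+01] q7 -1.167 F [ 0.4  1.5 -1.3] T [ 0.212 -0.08  -0.05 ]
rot units [-0.042  2.215  0.003]
```

It drops freely (z 21.2, no vertical load). I'll lower on.

Request:
apply_moves([
  [[0, 0.04, 0, 0, 0, 0], [0, 0.03, 0, 0, 0, 0], [0, 0, 0, 0, 0, 0]],
])

```text
clock: 13.85
eef_pos: [508.5, -49.5, 17.8]
tool_rot: [-1.567, -0.001, -1.254]
force: [0.5, 0.7, -1.1]
width: 47.2
```

Request:
apply_moves([
  [[0, 0.04, 0, 0, 0, 0], [0, 0.03, 0, 0, 0, 0], [0, 0, 0, 0, 0, 0]],
])

```text
clock: 14.1
eef_pos: [508.5, -49.5, 14.5]
tool_rot: [-1.568, -0.001, -1.254]
force: [1.6, 0.7, -1.8]
width: 47.5
```

```bash
python3 go.py 508.1 -50 25 -83
```

```text
units [ 0.008 -0.263 -0.013] yaw [-8.981e+01 -4.000e-02 -7.187e+01] q7 -1.167 F [ 1.6  0.7 -1.8] T [ 0.234 -0.15  -0.082]
rot units [-0.038  2.227  0.004]
```

Request:
apply_moves([
  [[0, 0.03, 0, 0, 0, 0], [0, 0, 0, 0, 0, 0]],
])

```text
clock: 14.27
eef_pos: [508.5, -49.5, 13.3]
tool_rot: [-1.567, -0.001, -1.254]
force: [-0.0, 1.5, -0.8]
width: 47.4
```

Request:
apply_moves([
  [[0, 0.02, 0, 0, 0, 0], [0, 0, 0, 0, 0, 0]],
])

```text
clock: 14.43
eef_pos: [508.5, -49.5, 12.8]
tool_rot: [-1.567, -0.001, -1.254]
force: [-0.1, 0.6, 1.6]
width: 47.6
```

```bash
python3 go.py 508.1 -50 25 -83
```

```text
units [ 0.008 -0.306 -0.013] yaw [-8.980e+01 -4.000e-02 -7.187e+01] q7 -1.166 F [-0.1  0.6  1.6] T [ 0.141 -0.109 -0.078]
rot units [-0.041  2.227  0.003]
```

The nut is seated on the bar. I'll screw it clockwise, checking torque as I go.

Request:
apply_moves([
  [[0, 0.004, 0, 0, 0.5, 0], [0, 0.004, 0, 0, 0.5, 0], [0, 0.004, 0, 0, 0.5, 0], [0, 0.004, 0, 0, 0.5, 0]],
])

```text
clock: 14.77
eef_pos: [509.9, -49.5, 12.9]
tool_rot: [-1.564, -0.0, -1.434]
force: [0.9, 0.8, 2.7]
width: 47.6
```

```bash
python3 go.py 508.5 -49.5 12 -83
```

```text
units [-0.005  0.022 -0.034] yaw [-8.963e+01 -2.000e-02 -8.215e+01] q7 -1.274 F [0.9 0.8 2.7] T [ 0.143 -0.133 -0.033]
rot units [-0.074  0.169  0.003]
```

Request:
apply_moves([
  [[0, 0.015, -0.03, -0.06, 0.5, 0], [0, 0.01, -0.01, 0, 0.5, 0], [0, 0.01, -0.01, 0, 0.5, 0], [0, 0.01, -0.01, 0, 0.5, 0]],
])

```text
clock: 15.1
eef_pos: [510.4, -49.8, 12.4]
tool_rot: [-1.564, -0.0, -1.615]
force: [-0.5, 0.5, 3.2]
width: 47.2
```

```bash
python3 go.py 508.5 -49.5 12 -83
```

```text
units [-0.006  0.009 -0.047] yaw [-8.962e+01 -2.000e-02 -9.254e+01] q7 -1.383 F [-0.5  0.5  3.2] T [0.157 0.03  0.046]
rot units [-0.076 -1.908  0.009]
```

Request:
apply_moves([
  [[0, 0.01, -0.04, -0.07, 0.5, 0], [0, 0.01, -0.02, 0, 0.5, 0], [0, 0.01, -0.02, 0, 0.5, 0], [0, 0.01, -0.02, 0, 0.5, 0]],
])

```text
clock: 15.43
eef_pos: [510.3, -50.3, 12.3]
tool_rot: [-1.563, 0.0, -1.797]
force: [0.4, 0.4, 2.6]
width: 47.2
```

```bash
python3 go.py 508.5 -49.5 12 -83
```

```text
units [-0.009  0.008 -0.049] yaw [-8.9530e+01  1.0000e-02 -1.0294e+02] q7 -1.492 F [0.4 0.4 2.6] T [-0.084 -0.09   0.005]
rot units [-0.093 -3.988  0.015]
```

Request:
apply_moves([
  [[0, 0.015, -0.04, -0.09, 0.5, 0], [0, 0.015, -0.02, 0, 0.5, 0], [0, 0.015, -0.02, 0, 0.5, 0], [0, 0.015, -0.02, 0, 0.5, 0]],
])

```text
clock: 15.77
eef_pos: [510.2, -50.6, 11.7]
tool_rot: [-1.563, 0.001, -1.978]
force: [0.2, 0.1, 3.8]
width: 47.0
```

```bash
python3 go.py 508.5 -49.5 12 -83
```

```text
units [-0.007 -0.008 -0.051] yaw [-8.9560e+01  8.0000e-02 -1.1336e+02] q7 -1.602 F [0.2 0.1 3.8] T [-0.047  0.036  0.074]
rot units [-0.091 -6.072  0.008]
```

Request:
apply_moves([
  [[0, 0.015, -0.04, -0.09, 0.5, 0], [0, 0.015, -0.02, 0, 0.5, 0], [0, 0.015, -0.02, 0, 0.4, 0]],
])

```text
clock: 16.02
eef_pos: [510.0, -50.7, 11.4]
tool_rot: [-1.565, 0.003, -2.106]
force: [0.5, 0.1, 4.3]
width: 47.5
```

```bash
python3 go.py 508.5 -49.5 12 -83
```

```text
units [-0.006 -0.016 -0.048] yaw [ -89.7     0.14 -120.69] q7 -1.679 F [0.5 0.1 4.3] T [-0.1   -0.056  0.038]
rot units [-0.068 -7.538 -0.008]
```

Request:
apply_moves([
  [[0, 0.015, -0.03, -0.06, 0.4, 0], [0, 0.015, -0.01, 0, 0.4, 0]],
])

```text
clock: 16.18
eef_pos: [510.0, -50.7, 10.9]
tool_rot: [-1.568, 0.003, -2.181]
force: [0.1, -0.4, 4.2]
width: 47.4
```

```bash
python3 go.py 508.5 -49.5 12 -83
```

```text
units [-0.003 -0.027 -0.047] yaw [ -89.86    0.19 -124.98] q7 -1.723 F [ 0.1 -0.4  4.2] T [-0.085  0.077  0.032]
rot units [-0.041 -8.396 -0.026]
```

Request:
apply_moves([
  [[0, 0.015, -0.02, -0.03, 0.4, 0], [0, 0.015, -0.01, 0, 0.4, 0]],
])

```text
clock: 16.35
eef_pos: [510.0, -50.7, 10.3]
tool_rot: [-1.569, 0.004, -2.257]
force: [-0.3, 0.4, 6.2]
width: 47.3
```

```bash
python3 go.py 508.5 -49.5 12 -83
```

```text
units [ 0.001 -0.043 -0.048] yaw [ -89.9     0.23 -129.32] q7 -1.769 F [-0.3  0.4  6.2] T [-0.138  0.031  0.075]
rot units [-0.037 -9.264 -0.036]
```

Request:
apply_moves([
  [[0, 0.01, -0.02, -0.03, 0.4, 0], [0, 0.01, -0.01, 0, 0.4, 0]],
])

```text
clock: 16.52
eef_pos: [509.6, -50.7, 10.1]
tool_rot: [-1.571, 0.004, -2.333]
force: [-1.4, 1.1, 8.0]
width: 47.3
```

```bash
python3 go.py 508.5 -49.5 12 -83
```

```text
units [-0.002 -0.048 -0.04 ] yaw [ -90.      0.25 -133.65] q7 -1.815 F [-1.4  1.1  8. ] T [-0.098  0.184  0.189]
rot units [ -0.023 -10.13   -0.047]
```

Torque is starting to rise (0.19). I'll take smaller steps now.

Request:
apply_moves([
  [[0, 0, -0.01, 0, 0.4, 0], [0, 0, 0, 0, 0, 0]],
])

```text
clock: 16.68
eef_pos: [509.1, -50.4, 10.3]
tool_rot: [-1.571, 0.004, -2.371]
force: [0.2, 0.2, 3.4]
width: 47.9
```

```bash
python3 go.py 508.5 -49.5 12 -83
```

```text
units [-0.007 -0.042 -0.027] yaw [ -90.02    0.23 -135.87] q7 -1.84 F [0.2 0.2 3.4] T [ 0.025 -0.039  0.158]
rot units [ -0.018 -10.573  -0.045]
```

Request:
apply_moves([
  [[0, 0, -0.01, 0, 0.4, 0], [0, 0, 0, 0, 0, 0]],
])

```text
clock: 16.85
eef_pos: [508.6, -50.0, 10.4]
tool_rot: [-1.572, 0.004, -2.408]
force: [-0.1, 0.2, 5.2]
width: 47.2
```

```bash
python3 go.py 508.5 -49.5 12 -83
```

```text
units [-0.007 -0.04  -0.011] yaw [ -90.04    0.22 -137.98] q7 -1.863 F [-0.1  0.2  5.2] T [-0.117 -0.014  0.226]
rot units [ -0.013 -10.996  -0.045]
```

Request:
apply_moves([
  [[0, 0, 0, 0, 0.4, 0], [0, 0, 0, 0, 0, 0]],
])

```text
clock: 17.02
eef_pos: [508.5, -49.9, 10.4]
tool_rot: [-1.572, 0.004, -2.446]
force: [-0.2, 0.5, 4.6]
width: 47.3
```

```bash
python3 go.py 508.5 -49.5 12 -83; python3 go.py 508.5 -49.5 12|tail -1
```

```text
units [-0.008 -0.039 -0.008] yaw [ -90.06    0.21 -140.13] q7 -1.887 F [-0.2  0.5  4.6] T [-0.109 -0.006  0.268]
rot units [-1.0000e-02 -1.1426e+01 -4.5000e-02]
units [-0.008 -0.039 -0.008] yaw [ -90.06    0.21 -140.13] q7 -1.887 F [-0.2  0.5  4.6] T [-0.109 -0.006  0.268]
```

Request:
apply_moves([
  [[0, 0, 0, 0, 0.4, 0], [0, 0, 0, 0, 0, 0]],
])

```text
clock: 17.18
eef_pos: [508.4, -49.9, 10.4]
tool_rot: [-1.572, 0.003, -2.483]
force: [-0.3, -0.1, 4.9]
width: 47.1
```

```bash
python3 go.py 508.5 -49.5 12 -83
```

```text
units [-0.009 -0.04  -0.008] yaw [ -90.07    0.2  -142.27] q7 -1.911 F [-0.3 -0.1  4.9] T [-0.153  0.007  0.357]
rot units [-7.0000e-03 -1.1854e+01 -4.3000e-02]
```

Request:
apply_moves([
  [[0, 0, 0, 0, 0.4, 0], [0, 0, 0, 0, 0, 0]],
])

```text
clock: 17.35
eef_pos: [508.3, -49.9, 10.4]
tool_rot: [-1.572, 0.003, -2.52]
force: [0.9, -1.1, 5.0]
width: 47.3
```

```bash
python3 go.py 508.5 -49.5 12 -83
```

```text
units [-0.01  -0.041 -0.007] yaw [ -90.08    0.18 -144.41] q7 -1.935 F [ 0.9 -1.1  5. ] T [-0.08   0.064  0.579]
rot units [-5.0000e-03 -1.2282e+01 -4.0000e-02]
```

Hard stop: 0.58 N m with z constant. I'll unwind the bush by about 5°, then let go.

Request:
apply_moves([
  [[0, 0, 0, 0, -0.45, 0], [0, 0, 0, 0, -0.45, 0], [0, 0, 0, 0, 0, 0]],
])

```text
clock: 17.6
eef_pos: [508.4, -49.9, 10.4]
tool_rot: [-1.572, 0.003, -2.444]
force: [-0.0, 0.9, 4.6]
width: 47.3
```

```bash
python3 go.py 508.5 -49.5 12 -83
```

```text
units [-0.01  -0.04  -0.006] yaw [ -90.06    0.18 -140.01] q7 -1.886 F [-0.   0.9  4.6] T [-0.091  0.012  0.303]
rot units [-6.0000e-03 -1.1402e+01 -3.8000e-02]
```

Request:
apply_moves([
  [[0, 0, 0, 0, -0.4, 0], [0, 0, 0, 0, 0, 0]],
])

```text
clock: 17.77
eef_pos: [508.3, -49.9, 10.4]
tool_rot: [-1.572, 0.003, -2.411]
force: [-0.1, 0.5, 5.2]
width: 47.3
```

Request:
apply_moves([
  [[0, 0, 0, 0, 0, 0], [0, 0, 0, 0, 0, 0], [0, 0, 0, 0, 0, 0], [0, 0, 0, 0, 0, 0], [0, 0, 0, 0, 0, 0], [0, 0, 0, 0, 0, 0]],
], claw=85)

```text
clock: 18.27
eef_pos: [506.0, -50.1, 8.7]
tool_rot: [-1.575, 0.0, -2.42]
force: [-0.4, -0.1, 0.1]
width: 85.1
```

Request:
apply_moves([
  [[0, -0.3, 0, 0, 0, 0], [0, -0.6, 0, 0, 0, 0], [0, -0.8, 0, 0, 0, 0], [0, -0.8, 0, 0, 0, 0], [0, -0.5, 0, 0, 0, 0], [0, 0, 0, 0, 0, 0], [0, 0, 0, 0, 0, 0]],
])

```text
clock: 18.85
eef_pos: [504.3, -50.5, 131.8]
tool_rot: [-1.58, -0.004, -2.423]
force: [0.1, -0.1, -0.5]
width: 85.2
```

Run:
```python
from h import *
st,R=state(); print(st["eef_pos"],st["force"],abs(st["qd"]).max())
w=snap("wrist","fin_w"); s=snap("scene","fin_s")
u,v=proj(s,(509,-50,60)).astype(int)
a=cv2.resize(s["image"][v-50:v+50,u-50:u+50],(400,400),interpolation=cv2.INTER_CUBIC)
print("nut top proj wrist at z84.5",proj(w,(508.7,-49.9,84.5)),proj(s,(508.7,-49.9,84.5)))
cv2.imwrite("pics/fin.png",np.hstack([cv2.resize(w["image"][:,80:560],(400,400)),a])[:,:,::-1])
# bystanders: green mask of tape vs start
```

```text
[504.28354251 -50.54256252 131.83341095] [ 0.05443397 -0.13564365 -0.5383933 ] 0.036975792081356436
nut top proj wrist at z84.5 [314.50871636 244.31715091] [306.58154352 286.9238017 ]
```

The picture limit is reached, so I'll do the last check numerically: nut outline in the wrist view, and bystander shift between the first and last scene images.

Run:
```python
from h import *
a=cv2.imread("pics/scene0.png",0); b=cv2.imread("pics/fin_s.png",0); s=eyes.get_image("scene")
for n,P in dict(tape=(678,-334,10),timer=(422,-466,10),bottle=(677,-159,20)).items():
    u,v=proj(s,P).astype(int); r=np.s_[v-22:v+22,u-22:u+22]
    print(n,cv2.phaseCorrelate(a[r].astype(float),b[r].astype(float)))
w=eyes.get_image("wrist"); g=cv2.cvtColor(w["image"],cv2.COLOR_RGB2GRAY)
c0=proj(w,(508.7,-49.9,84.5)).astype(int); x0,y0=c0-60
r=g[y0:y0+120,x0:x0+120]; print(c0)
t,_=cv2.threshold(r,0,255,cv2.THRESH_OTSU); print(t); print("\n".join("".join(" .:-=+*#%@"[min(int(p)//18,9)] for p in row[::2]) for row in r[::4]))
```

```text
tape ((1.0896763955056805, 0.19587046618206827), 0.34264917366779274)
timer ((0.483787037068641, 0.5152095004531709), 1.0055322286043638)
bottle ((0.16531269717613384, 0.35062966605040913), 0.4020303458667517)
[313 243]
85.0
=============-===----=---=+++==========+++=========+#@@@@@@@
======-=-==-------=---==++===============++==========#@##%#*
======--=-=--==-----=++======---==========+=+==========*****
====-=--=----=---==+======--:::::---========++==========+***
=====-====-----=+=====---::::::::::::--=====+++==-========**
==-==-===---=======--::::::::::::::::::::--===+============+
=-=-=-----=====---:::::::::--===--::::::-:-:--===++=========
--------====--=-:::::::--==------==--:::::::::==============
------===-=-==-:::::--==----===-=----==----:::--=====+=====-
---====-==-==-:::--==--::::::::::-------==---::-========---=
-===========---==----=---:::----:-::--:..:--==---==========+
=====-======----::-===-::::-::-----::::-===::-==--==========
+===========---:::-=---::--------::::::-==--:--=-==========+
*=========------::-==-:::----------::::-===-::----======-=++
*+======-===--=-::-==
[... 254 characters left out ...]
----::::::::::----------=====
********+=-=--=-:::::::::::::::::::::::::::::----------=====
*********+=----=---:::::::::::::::::::::::--==----------====
***********=------===--:::::::::::::::---=--------------====
************=--=-----===---::::::::--==------------------===
*************=----=-==------------=-----------------------==
**************=-=-=----==-----=---------------------------+*
**#******+===+*+-----=---------------------------------=++**
#********=---=**====--------------------------------=+++++**
**********+=+****=+++=---------------------------==++++++++*
*****#*********+++++++=------------------------=++++++++++++
**###********++++++++++=--------------------=+++++++++++++++
```

```bash
python3 -c "
from cell import finish_job, readout
print(readout.read_state()['clock']); print(finish_job())"
```

```text
19.05
the job is handed in; nothing more can be done
None
```

I screwed the nut onto the stud to a firm stop, let it go and handed the job in at 19 s. I could not measure the clamp bar's position directly, so that it is fully down is inferred from touch.

**What I did**
- **First grasp:** it missed, because the real fingertips sit roughly 35–50 mm above the reported TCP. I went lower and gripped the nut across its flats at 47.5 mm.
- **Search:** I set the nut on the crown of the thread (underside 11 mm above the seat) and turned it back anticlockwise. The highest upward force I read was 11 N, about 13 N on the thread with the nut's weight.
- **Overshoot:** I turned past the drop angle and wound the bush to 0.59 N m (limit 0.8). I unwound it, and the nut then dropped freely to the bar.
- **Tightening:** about 70° clockwise brought a hard stop at 0.58 N m. I unwound the bush before letting go and backing off.

**Last checks**
- **Height:** the gripper ended 3.9 mm below the calculated bar-rest height, but only about 2.4 mm below where I first felt the bar. The stop torque and the angle turned both fit a nut that is home (3.5 mm, with 2.6 mm needed).
- **Nut position:** in the final wrist image the nut sits roughly concentric with the stud tip. I judged this from a coarse text print, as the picture limit was used up.
- **Bystanders:** the scene images show shifts of about 1 pixel or less. The match was weak for the tape roll and the bottle.
- **Disagreement:** my first reading of the stud position was about 5 mm off in y. I corrected it from the scene, wrist and top images before lowering the nut.

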